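Move the seasonings into the new rack in reverse order

ROBOT

A 7-joint arm with a two-finger parallel gripper is mounted at the origin on a cart in front of the work surface, level with it; the furniture and walls round the work are solid. World frame = base frame: x ahead of the robot, y to its left, z up, the work surface at z = 0. Lengths are in m, angles in rad, forces in N, time in s.
With the tool pointing down it reaches from about 0.35 to 0.9 m from the base axis. Payload 8.1 kg.
Tool frame: the origin (TCP) lies midway between the tips of the shut fingers; the grasp point (between the pads) lies 19 mm behind it; z points along the fingers, y is the line along which they close (so a half turn about z gives the same grasp; the last joint's range is limited). The gripper opens to 92 mm and grips with 3 to 60 N. Pads are 19 mm wide; open, the fingers measure 130 mm over their backs; the gripper's body (75 mm by 190 mm) begins 47 mm behind the grasp point.
Start: joints at [-1.266, 0.434, 0.025, 1.573, -0.012, 1.134, -0.075], TCP at [0.248, 0.574, 0.227] pointing down, gripper open.
Joint ranges: [-2.62, 2.62], [-0.44, 2.09], [-1.27, 1.32], [0.08, 2.57], [-1.32, 4.46], [0.12, 2], [-2.74, 2.74]. Speed limits (rad/s): [2.22, 2.22, 3.01, 3.01, 3.14, 3.14, 3.14].

INTERFACE

Orientations are given as a rotation vector (axis times angle).
In Python, from cell import arm gives the robot as it stands.
- The arm moves only by the tool carry_out, never from a script. Its arguments are lists of equal length, an entry for each row: "claw": the finger opening in cm, from 0 to 9.18; "delta_pos": the shift along the tool's x, y, z in cm, a list of three; "angular": the turn, a rotation vector about the tool's x, y, z in rad, a list of three. In form: {"claw": [claw, ...], "delta_pos": [[dx, dy, dz], ...], "angular": [[ax, ay, az], ...]}. A call has 1 to 20 rows; each row shifts and turns the commanded pose from where the row before left it, along the tool's axes as they then stand; what a row does not reach is not made up. A row lasts 1/10 s, in which the tool goes at most 50 mm and 8.59 degrees, less where a joint would pass 70% of its speed; a pose out of reach is approached as far as the arm can. A call with a gripper value outside its range is refused whole. The fingers move at their own pace and stop on an object; "force" is the grip in N (left out, the last holds). Time passes only in rows, so rows that do not move let the fingers close. It gives the time, the measured TCP pose, the force, the opening and the grip force at its end, in the units of the state.
- arm.observe(): the state, without advancing time (a new reading comes with each control period).
- arm.get_image(name): name is "scene" or "top" or "wrist"; returns a dict with "frame" (480x640x3 uint8, red, green, blue), "mtx" (3x3 intrinsics, pixels), "T" (4x4, takes a point from camera to world coordinates). Camera axes: x right, y down, z forward; pixel columns grow to the right and rows downward; lengths in m; the calibration is good to about 2 mm. A picture is of the moment at which its call begins. There is no depth.
- arm.sign_off(): hands the job in; it is judged then, once.
Trained networks look in a picture, given as the dict that the camera call returned (one of the last four; its "shot" number tells which), for a name from the list of things; names that differ only in an ending like _2 or _b are one class to them, and where a whole thing is asked for, a point or a joint stands for the part that bears it (a point fixed in the world has none). Each returns a list of dicts, best first, with "conf" (0 to 1); they miss things now and then, are a little off and sometimes report something else, mostly with a low value. They report only what shows in the picture. A call takes as long as a camera call.
- arm.look_for(label, picture): "centre" ([column, row] as shares, 0 to 1, of the picture: columns of its width, rows of its height, amid what is visible of it).
- arm.trace(label, picture): "region" (480x640 bool, what is visible of it) and "centre" ([column, row] as shares, 0 to 1, of the picture: columns of its width, rows of its height, amid what is visible of it).
- arm.place_of(label, picture): "centre" ([column, row] as shares, 0 to 1, of the picture: columns of its width, rows of its height: a listed point, or the origin of a listed thing).
The state is a dict: "clock": time; "joints": joint angles; "dq": joint speeds; "joint_efforts": joint torques, N m; "position": TCP position; "ee_rot": TCP orientation; "force": force on the tool from outside, world axes, zero at the start; "ft_torque": the same for the moment, N m; "width": opening from 0.0 (shut) to 1.0 (fully open); "gripper_force": force on a finger pad.
Only numpy, scipy, OpenCV 4.12 (cv2) and the standard library are available. Lean on these libraries where they do the work, as an engineer would, in place of code of your own. Each camera call takes 0.05 s, during which the arm holds its last target. There are 200 camera calls.

TASK

Move the four things in the steel tray (spice jar, shaker, garlic bulb, mandarin) into the wooden rack, in reverse order: what stands at the left end of the tray, seen from the robot, goes to the right end of the rack, and so on along the row. Stand each one upright, centred on the cork inlay of its own place.

Things in the scene. Friction and masses are not known exactly. Their poses are not given: they have to be found in the camera images.
- spice_jar: upright glass spice jar with a red screw cap (some green on its top) and a label, 45 mm across (glass body 42 mm, cap 45 mm from 85 mm up), 106 mm tall. Origin: centre of its underside, z up
- shaker: small upright glass shaker with a pale grey domed top, 44 mm across over its lower 70 mm (34 mm at the top), 90 mm tall. Origin: centre of its underside, z up
- garlic: whole garlic bulb, 58 mm across, widest about 22 mm up, 57 mm tall with its pointed stem up. Origin: centre of its underside, z up
- mandarin: orange mandarin, 47 mm across, widest about 20 mm up, 39 mm tall. Origin: centre of its underside, z up
- mat_spice_jar: thin round black rubber mat, 70 mm across, 3 mm thick, fixed on the steel tray; the spice jar stands on it at the start, so it goes on marking the place that the spice jar had. Origin: centre of its underside. The four mats look alike and stay where they are
- mat_shaker: thin round black rubber mat, 70 mm across, 3 mm thick, fixed on the steel tray; the shaker stands on it at the start, so it goes on marking the place that the shaker had. Origin: centre of its underside. The four mats look alike and stay where they are
- mat_garlic: thin round black rubber mat, 70 mm across, 3 mm thick, fixed on the steel tray; the garlic stands on it at the start, so it goes on marking the place that the garlic had. Origin: centre of its underside. The four mats look alike and stay where they are
- mat_mandarin: thin round black rubber mat, 70 mm across, 3 mm thick, fixed on the steel tray; the mandarin stands on it at the start, so it goes on marking the place that the mandarin had. Origin: centre of its underside. The four mats look alike and stay where they are
- steel_tray: the old holder, where the row stands at the start: fixed low steel tray, 104 x 336 mm, floor 6 mm high, rim 11 mm high. Its four places, one mat in each, lie at y = +120, +40, -40 and -120 mm in its frame. Origin: centre of its underside. x: across it, away from the robot; y: along it, to the robot's left; z up
- wood_rack: the new holder, empty at the start: fixed pale wooden board, 100 x 340 mm, top 12 mm high, four places with a round cork inlay (64 mm, flush) at x = 0, y = +120, +40, -40, -120 mm in its frame; dark strips between them stand 3 mm proud, end cheeks are 26 mm high. Origin: centre of its underside. x: across it, away from the robot; y: along it, to the robot's left; z up

How it is judged:
At the end, for the whole second after the job is handed in: Each thing stands in the wooden rack in the place that mirrors its place in the tray (left end to right end, and so on), its origin within 15 mm of the middle of that place along and across the rack, its underside within 6 mm of the board's top, upright within 0.3 rad, at rest (((y of mat_spice_jar in the frame of steel_tray between 0.1 and 0.14 m and y of spice_jar in the frame of wood_rack between -0.135 and -0.105 m) or (y of mat_spice_jar in the frame of steel_tray between 0.02 and 0.06 m and y of spice_jar in the frame of wood_rack between -0.055 and -0.025 m) or (y of mat_spice_jar in the frame of steel_tray between -0.06 and -0.02 m and y of spice_jar in the frame of wood_rack between 0.025 and 0.055 m) or (y of mat_spice_jar in the frame of steel_tray between -0.14 and -0.1 m and y of spice_jar in the frame of wood_rack between 0.105 and 0.135 m)) and x of spice_jar in the frame of wood_rack between -0.015 and 0.015 m and z of spice_jar in the frame of wood_rack between 0.006 and 0.018 m and angle between each of spice_jar, shaker, garlic, mandarin's own z axis and vertical below 0.3 rad and linear speed of each of spice_jar, shaker, garlic, mandarin below 0.02 m/s and angular speed of each of spice_jar, shaker, garlic, mandarin below 0.3 rad/s and ((y of mat_shaker in the frame of steel_tray between 0.1 and 0.14 m and y of shaker in the frame of wood_rack between -0.135 and -0.105 m) or (y of mat_shaker in the frame of steel_tray between 0.02 and 0.06 m and y of shaker in the frame of wood_rack between -0.055 and -0.025 m) or (y of mat_shaker in the frame of steel_tray between -0.06 and -0.02 m and y of shaker in the frame of wood_rack between 0.025 and 0.055 m) or (y of mat_shaker in the frame of steel_tray between -0.14 and -0.1 m and y of shaker in the frame of wood_rack between 0.105 and 0.135 m)) and x of shaker in the frame of wood_rack between -0.015 and 0.015 m and z of shaker in the frame of wood_rack between 0.006 and 0.018 m and ((y of mat_garlic in the frame of steel_tray between 0.1 and 0.14 m and y of garlic in the frame of wood_rack between -0.135 and -0.105 m) or (y of mat_garlic in the frame of steel_tray between 0.02 and 0.06 m and y of garlic in the frame of wood_rack between -0.055 and -0.025 m) or (y of mat_garlic in the frame of steel_tray between -0.06 and -0.02 m and y of garlic in the frame of wood_rack between 0.025 and 0.055 m) or (y of mat_garlic in the frame of steel_tray between -0.14 and -0.1 m and y of garlic in the frame of wood_rack between 0.105 and 0.135 m)) and x of garlic in the frame of wood_rack between -0.015 and 0.015 m and z of garlic in the frame of wood_rack between 0.006 and 0.018 m and ((y of mat_mandarin in the frame of steel_tray between 0.1 and 0.14 m and y of mandarin in the frame of wood_rack between -0.135 and -0.105 m) or (y of mat_mandarin in the frame of steel_tray between 0.02 and 0.06 m and y of mandarin in the frame of wood_rack between -0.055 and -0.025 m) or (y of mat_mandarin in the frame of steel_tray between -0.06 and -0.02 m and y of mandarin in the frame of wood_rack between 0.025 and 0.055 m) or (y of mat_mandarin in the frame of steel_tray between -0.14 and -0.1 m and y of mandarin in the frame of wood_rack between 0.105 and 0.135 m)) and x of mandarin in the frame of wood_rack between -0.015 and 0.015 m and z of mandarin in the frame of wood_rack between 0.006 and 0.018 m); the robot touches nothing.
It also fails if it takes over 88 s, if anything falls off the work surface, if the arm or the gripper's body presses on something with over 40 N, if the wrist force passes 120 N, or if a joint passes its speed limit or range.

## Working session

There is one attempt and no reset: what is moved stays moved. The work goes in short steps, Python scripts to look and compute and a tool call to move; the robot and the scene stay as the last step left them, time stands still between calls to the robot, and variables do not carry over. Pictures are saved under pics/ and viewed, at most 14 in all, crops included, and the job is handed in when it is done.

Besides the shell and the picture viewer there is one more tool, called after "Emit:" as name(argument=value, ...), one argument or row to a line, values as JSON. carry_out: Moves the arm, as the interface text tells. Its arguments: {"type":"object","properties":{"claw":{"type":"array","items":{"type":"number"}},"delta_pos":{"type":"array","items":{"type":"array","items":{"type":"number"}}},"angular":{"type":"array","items":{"type":"array","items":{"type":"number"}}},"force":{"type":"number"}},"required":["claw","delta_pos","angular"]}

```bash
mkdir -p pics; cat > h.py <<'E'
import numpy as np, cv2
from cell import arm
from scipy.spatial.transform import Rotation as R
def ray(p,c):
    K=np.array(p['mtx']);T=np.array(p['T'])
    d=T[:3,:3]@np.linalg.solve(K,[c[0]*640,c[1]*480,1]);return T[:3,3],d
def atz(p,c,z):
    o,d=ray(p,c);return o+d*(z-o[2])/d[2]
def save(p,n): cv2.imwrite(f'pics/{n}.png',p['frame'][:,:,::-1])
E
python3 - <<'E'
from h import *
s=arm.observe();print(s)
for v in ['top','scene']:
    p=arm.get_image(v);save(p,v+'0');print(v,np.round(p['T'],3).tolist(),p['mtx'])
    for n,z in [('spice_jar',.009),('shaker',.009),('garlic',.009),('mandarin',.009),('steel_tray',0),('wood_rack',0),('mat_garlic',.006)]:
        for r in arm.place_of(n,p)[:4]: print(n,np.round(r['conf'],2),np.round(np.array(r['centre'])*[640,480]),atz(p,r['centre'],z).round(4))
E
```

```text
{'clock': 0.0, 'joints': array([-1.26562641,  0.43520433,  0.02496806,  1.57412857, -0.01159624,
        1.13399432, -0.07508731]), 'dq': array([-9.78620531e-04,  2.85299045e-04,  4.47180453e-04, -5.73662198e-04,
        8.51594288e-04, -2.59083514e-03, -8.04922226e-05]), 'joint_efforts': array([ 2.79831856e-04, -6.67848086e+01,  9.85180065e-01, -3.14450061e+01,
       -6.04993757e-02,  4.27959440e-02,  1.55881994e-04]), 'position': array([0.24769508, 0.57324725, 0.22594434]), 'ee_rot': array([-6.36137773e-01, -3.07632988e+00,  2.48107446e-03]), 'force': array([ 0.1726189 , -0.21675664,  0.01559954]), 'ft_torque': array([-0.05836814, -0.01524472,  0.02916853]), 'gripper_force': 0.0, 'width': 0.998905308481971}
top [[0.001, -0.993, 0.117, 0.431], [-1.0, 0.003, 0.029, -0.018], [-0.029, -0.117, -0.993, 0.873], [0.0, 0.0, 0.0, 1.0]] [[556.51393715   0.         313.41041762]
 [  0.         556.51393715 240.32015753]
 [  0.           0.           1.        ]]
spice_jar 0.58 [239. 262.] [0.4996 0.1231 0.009 ]
shaker 0.83 [335. 302.] [ 0.4365 -0.0262  0.009 ]
garlic 0.81 [280. 283.] [0.4663 
[... 178 characters left out ...]
lic 0.62 [284. 280.] [0.4719 0.0532 0.006 ]
scene [[0.576, -0.446, 0.685, -0.04], [-0.817, -0.316, 0.482, -0.444], [0.001, -0.838, -0.546, 0.505], [0.0, 0.0, 0.0, 1.0]] [[449.64942615   0.         317.49580246]
 [  0.         449.64942615 241.8471324 ]
 [  0.           0.           1.        ]]
spice_jar 0.88 [240. 239.] [0.4981 0.1276 0.009 ]
shaker 0.88 [278. 279.] [ 0.4417 -0.0187  0.009 ]
garlic 0.62 [257. 257.] [0.472 0.059 0.009]
mandarin 0.81 [299. 307.] [ 0.4029 -0.0958  0.009 ]
steel_tray 0.69 [268. 273.] [0.454  0.0149 0.    ]
wood_rack 0.67 [328. 236.] [ 0.6258 -0.0027  0.    ]
mat_garlic 0.63 [281. 282.] [ 0.4404 -0.0252  0.006 ]
mat_garlic 0.52 [260. 263.] [0.4625 0.0433 0.006 ]
```

View pics/top0.png

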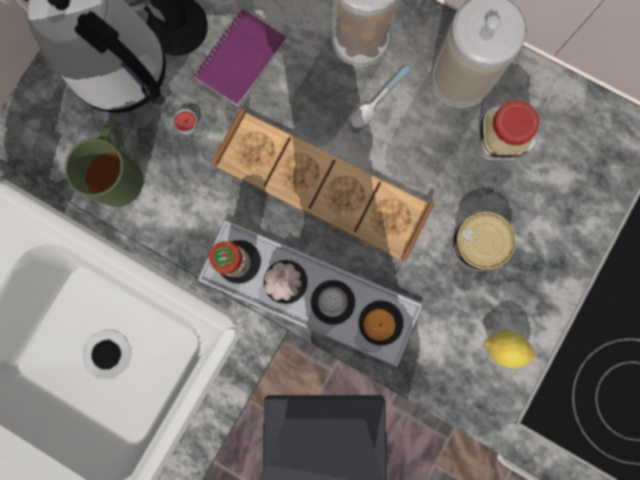

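View pics/scene0.png

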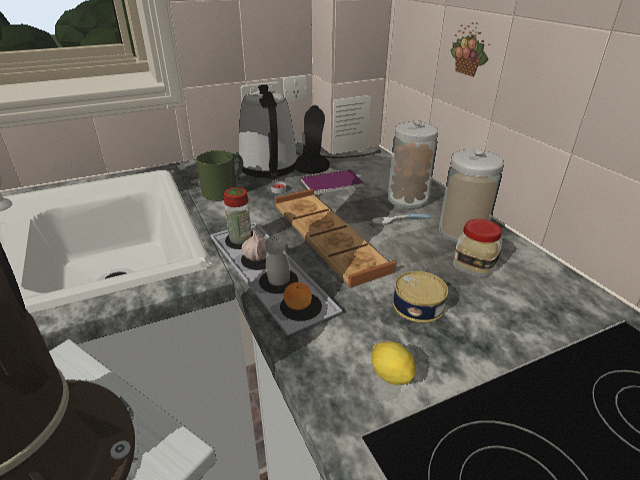

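The top picture shows the row from the left as jar (232,260), garlic (283,282), shaker (333,302) and mandarin (380,324). The empty rack's corks are at (257,149), (300,174), (346,194) and (392,217). The rack and tray are both turned by roughly −25°. Next I'll fit the silhouettes of all of them in both views.

```bash
cat >> h.py <<'E'
from scipy.optimize import minimize
def proj(p,P):
    T=np.array(p['T']);q=(np.asarray(P)-T[:3,3])@T[:3,:3];q=q@np.array(p['mtx']).T;return q[:,:2]/q[:,2:]
a=np.linspace(0,2*np.pi,40)
def rev(prof): return np.vstack([np.c_[r*np.cos(a),r*np.sin(a),0*a+z] for r,z in prof])
def box(x,y,z0,z1): return np.array([[i*x/2,j*y/2,k] for i in(-1,1) for j in(-1,1) for k in(z0,z1)])
PR={'spice_jar':rev([(.021,0),(.021,.085),(.0225,.085),(.0225,.106)]),'shaker':rev([(.022,0),(.022,.07),(.017,.09)]),
'garlic':rev([(.018,0),(.026,.01),(.029,.022),(.024,.036),(.008,.046),(.004,.057)]),'mandarin':rev([(.012,0),(.021,.008),(.0235,.02),(.02,.032),(.01,.039)]),
'steel_tray':box(.104,.336,0,.011),'wood_rack':np.vstack([box(.1,.34,0,.012),box(.1,.34,0,.026)])}
def hullmask(pts):
    m=np.zeros((480*4,640*4),np.uint8);cv2.fillConvexPoly(m,cv2.convexHull((pts*4).astype(np.float32)).astype(np.int32)[:,0],1);return cv2.resize(m.astype(np.float32),(640,480),interpolation=cv2.INTER_AREA)
def fit(n,pics,x0,z,yaw=None,hull=True):
    ms=[]
    for p in pics:
        r=arm.trace(n,p)
        if not r: continue
        r=min(r,key=lambda r:-r['conf']); m=np.array(r['region']).astype(np.uint8)
        if hull:
            h=cv2.convexHull(np.argwhere(m)[:,::-1].astype(np.int32)); cv2.fillConvexPoly(m,h,1)
        ms.append((p,m))
    def f(v):
        v=np.array(v)*.01; c,s=(1,0) if yaw is None else (np.cos(v[2]*10),np.sin(v[2]*10))
        P=PR[n]@np.array([[c,s,0],[-s,c,0],[0,0,1]])+[v[0],v[1],z]
        t=0
        for p,m in ms:
            h=hullmask(proj(p,P)); t+=1-np.minimum(h,m).sum()/np.maximum(h,m).sum()
        return t/len(ms)
    v0=[x0[0]*100,x0[1]*100]+([] if yaw is None else [yaw*10])
    r=minimize(f,v0,method='Nelder-Mead',options=dict(initial_simplex=[v0]+[np.array(v0)+1*e for e in np.eye(len(v0))],xatol=.01,fatol=1e-4))
    o=r.x*.01
    if yaw is not None:o[2]*=10
    return o.round(4),round(r.fun,3),len(ms)
E
cat > m.py <<'E'
from h import *
ps=[arm.get_image(v) for v in('top','scene')]
for n,x,z,y in [('wood_rack',(.622,-.004),0,-.45),('steel_tray',(.456,.01),0,-.45),('spice_jar',(.499,.125),.009,None),('garlic',(.468,.059),.009,None),('shaker',(.439,-.022),.009,None),('mandarin',(.401,-.092),.009,None)]:
    for q in (ps,ps[:1],ps[1:]):
        o=fit(n,q,x,z,y);print(n,o)
        if y and q is ps:
            c,s=np.cos(o[0][2]),np.sin(o[0][2])
            for t in(.12,.04,-.04,-.12):print('  place',t,(o[0][:2]+t*np.array([-s,c])).round(4))
E
python3 m.py
```

```text
wood_rack (array([ 0.6215, -0.006 , -0.475 ]), np.float64(0.031), 2)
  place 0.12 [0.6764 0.1007]
  place 0.04 [0.6398 0.0296]
  place -0.04 [ 0.6032 -0.0416]
  place -0.12 [ 0.5666 -0.1127]
wood_rack (array([ 0.6202, -0.0066, -0.471 ]), np.float64(0.018), 1)
wood_rack (array([ 0.6237, -0.0039, -0.4735]), np.float64(0.021), 1)
steel_tray (array([ 0.4545,  0.0129, -0.4049]), np.float64(0.055), 2)
  place 0.12 [0.5018 0.1232]
  place 0.04 [0.4703 0.0497]
  place -0.04 [ 0.4387 -0.0239]
  place -0.12 [ 0.4072 -0.0974]
steel_tray (array([ 0.4523,  0.0132, -0.4061]), np.float64(0.03), 1)
steel_tray (array([ 0.4588,  0.0191, -0.4058]), np.float64(0.029), 1)
spice_jar (array([0.4974, 0.1258]), np.float64(0.074), 2)
spice_jar (array([0.4972, 0.1261]), np.float64(0.051), 1)
spice_jar (array([0.5017, 0.1291]), np.float64(0.074), 1)
garlic (array([0.4678, 0.0533]), np.float64(0.148), 2)
garlic (array([0.4674, 0.053 ]), np.float64(0.055), 1)
garlic (array([0.4717, 0.0594]), np.float64(0.19), 1)
shaker (array([ 0.4375, -0.0225]), np.float64(0.137), 2)
shaker (array([ 0.4363, -0.0225]), np.float64(0.109), 1)
shaker (array([ 0.4432, -0.0177]), np.float64(0.155), 1)
mandarin (array([ 0.403 , -0.0923]), np.float64(0.115), 2)
mandarin (array([ 0.402 , -0.0927]), np.float64(0.051), 1)
mandarin (array([ 0.4068, -0.0896]), np.float64(0.058), 1)
```

```bash
cat > g.py <<'E'
from h import *
import sys
x,y,z,yaw=map(float,sys.argv[1:5])   # yaw: world angle of tool y
s=arm.observe();r=R.from_rotvec(s['ee_rot']);M=r.as_matrix()
Y=np.array([np.cos(yaw),np.sin(yaw),0]);Z=np.array([0,0,-1.]);T=np.c_[np.cross(Y,Z),Y,Z]
d=np.array([x,y,z])-s['position']
print('t',s['clock'],'pos',s['position'].round(4),'w',round(s['width']*9.18,2),'gf',s['gripper_force'],'F',s['force'].round(1),'q',s['joints'].round(2))
print('delta before turn cm',(M.T@d*100).round(2),'after turn',(T.T@d*100).round(2),'turn',(R.from_matrix(M.T@T)).as_rotvec().round(4))
E
python3 g.py 0.4985 0.127 0.22 -0.405
```

```text
t 2.1 pos [0.2479 0.5738 0.2267] w 9.17 gf 0.0 F [-0.3 -0.4  0.9] q [-1.27  0.43  0.02  1.57 -0.01  1.13 -0.08]
delta before turn cm [-40.73 -31.07   0.67] after turn [-31.19  40.64   0.67] turn [-0.     -0.      1.5679]
```

Emit:
carry_out(
  claw=[7,7,7,7,7,7,7,7,7,7,7,7,7,7,7,7,7,7,7,7],
  delta_pos=[
    [-1,-0.8,0],
    [-2,-1.5,0],
    [-2.1,-1.6,0],
    [-2.1,-1.6,0],
    [-2.1,-1.6,0],
    [-2.1,-1.6,0],
    [-2.1,-1.6,0],
    [-2.1,-1.6,0],
    [-2.1,-1.6,0],
    [-2.1,-1.6,0],
    [-2.1,-1.6,0],
    [-2.1,-1.6,0],
    [-2.1,-1.6,0],
    [-2.1,-1.6,0],
    [-2.1,-1.6,0],
    [-2.1,-1.6,0],
    [-2.1,-1.6,0],
    [-2.1,-1.6,0],
    [-2,-1.6,0],
    [-2,-1.6,0],
  ],
  angular=[
    [0,0,0],
    [0,0,0],
    [0,0,0],
    [0,0,0],
    [0,0,0],
    [0,0,0],
    [0,0,0],
    [0,0,0],
    [0,0,0],
    [0,0,0],
    [0,0,0],
    [0,0,0],
    [0,0,0],
    [0,0,0],
    [0,0,0],
    [0,0,0],
    [0,0,0],
    [0,0,0],
    [0,0,0],
    [0,0,0],
  ],
  force=20,
)

```text
clock: 4.1
position: [0.4973, 0.1252, 0.2269]
ee_rot: [0.637, 3.076, 0.0]
force: [-0.1, 0.2, 0.9]
width: 0.763
gripper_force: 0.0
```

Emit:
carry_out(
  claw=[7,7,7,7,7,7,7,7,7,7,7,7,7,7,7,7,7,7],
  delta_pos=[
    [0,0,0],
    [0,0,0],
    [0,0,0],
    [0,0,0],
    [0,0,0],
    [0,0,0],
    [0,0,0],
    [0,0,0],
    [0,0,0],
    [0,0,0],
    [0,0,0],
    [0,0,0],
    [0,0,0],
    [0,0,0],
    [0,0,0],
    [0,0,0],
    [0,0,0],
    [0,0,0],
  ],
  angular=[
    [0,0,0.098],
    [0,0,0.098],
    [0,0,0.098],
    [0,0,0.098],
    [0,0,0.098],
    [0,0,0.098],
    [0,0,0.098],
    [0,0,0.098],
    [0,0,0.098],
    [0,0,0.098],
    [0,0,0.098],
    [0,0,0.098],
    [0,0,0.098],
    [0,0,0.098],
    [0,0,0.098],
    [0,0,0.098],
    [0,0,0],
    [0,0,0],
  ],
)

```text
clock: 5.9
position: [0.497, 0.1267, 0.2268]
ee_rot: [-2.621, -1.732, -0.0]
force: [-0.2, 0.4, 0.4]
width: 0.759
gripper_force: 0.0
```

```bash
python3 g.py 0.4985 0.127 0.055 -0.405; python3 - <<'E'
from h import *
p=arm.get_image('wrist');save(p,'w1');print(np.round(p['T'],3).tolist())
for n,z in [('spice_jar',.009),('garlic',.009),('shaker',.009),('mandarin',.009),('wood_rack',0),('steel_tray',0)]:
    for r in arm.place_of(n,p)[:1]: print(n,round(r['conf'],2),atz(p,r['centre'],z).round(4))
E
```

```text
t 5.9 pos [0.497  0.1267 0.2268] w 6.97 gf 0.0 F [-0.2  0.4  0.4] q [-0.77  0.26  0.53  1.87 -0.15  1.04 -0.59]
delta before turn cm [ 0.08  0.13 17.18] after turn [ 0.09  0.13 17.18] turn [-0.0001 -0.0001  0.0024]
[[0.92, -0.377, -0.103, 0.525], [-0.391, -0.888, -0.241, 0.19], [-0.001, 0.262, -0.965, 0.385], [0.0, 0.0, 0.0, 1.0]]
spice_jar 0.97 [0.5003 0.1288 0.009 ]
garlic 0.97 [0.4703 0.0505 0.009 ]
shaker 0.96 [ 0.4426 -0.0274  0.009 ]
wood_rack 0.73 [ 0.6267 -0.0095  0.    ]
steel_tray 0.98 [0.4604 0.0164 0.    ]
```

View pics/w1.png

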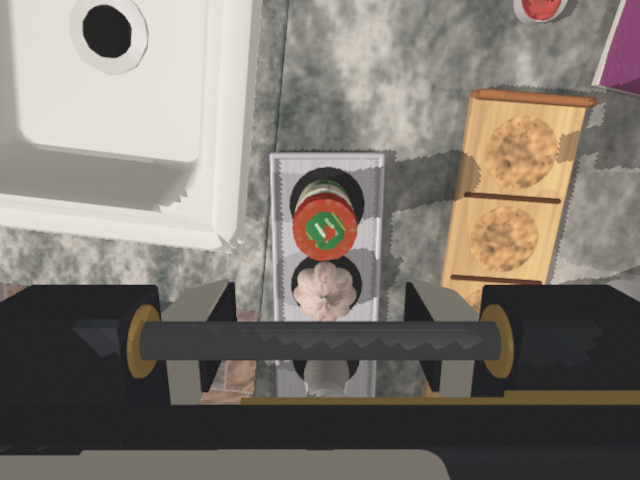

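The wrist view has the jar centred between the fingers at (325,228), so I'll descend and grip.

Emit:
carry_out(
  claw=[7,7,7,7,7,7,7,7,7,7,7,7,3.5,3.5,3.5,3.5,3.5,3.5,3.5,3.5],
  delta_pos=[
    [0.1,0.1,1.5],
    [0,0,2],
    [0,0,2],
    [0,0,2],
    [0,0,2],
    [0,0,2],
    [0,0,2],
    [0,0,1.5],
    [0,0,1.2],
    [0,0,0.9],
    [0,0,0],
    [0,0,0],
    [0,0,0],
    [0,0,0],
    [0,0,0],
    [0,0,0],
    [0,0,0],
    [0,0,0],
    [0,0,0],
    [0,0,0],
  ],
  angular=[
    [0,0,0],
    [0,0,0],
    [0,0,0],
    [0,0,0],
    [0,0,0],
    [0,0,0],
    [0,0,0],
    [0,0,0],
    [0,0,0],
    [0,0,0],
    [0,0,0],
    [0,0,0],
    [0,0,0],
    [0,0,0],
    [0,0,0],
    [0,0,0],
    [0,0,0],
    [0,0,0],
    [0,0,0],
    [0,0,0],
  ],
)

```text
clock: 8.25
position: [0.4989, 0.1278, 0.056]
ee_rot: [2.623, 1.729, 0.001]
force: [0.5, -0.0, 4.7]
width: 0.479
gripper_force: 19.9
```

```bash
python3 g.py 0.4985 0.127 0.21 -0.405; python3 g.py 0.5675 -0.112 0.21 -0.473
```

```text
t 8.25 pos [0.4989 0.1278 0.056 ] w 4.4 gf 19.940610544290394 F [ 0.5 -0.   4.7] q [-0.66  0.5   0.42  2.05 -0.32  0.66 -0.44]
delta before turn cm [ -0.08   0.   -15.4 ] after turn [ -0.09  -0.   -15.4 ] turn [ 0.0005 -0.0006 -0.0001]
t 8.25 pos [0.4989 0.1278 0.056 ] w 4.4 gf 19.940610544290394 F [ 0.5 -0.   4.7] q [-0.66  0.5   0.42  2.05 -0.32  0.66 -0.44]
delta before turn cm [-19.33  15.77 -15.4 ] after turn [-18.23  17.03 -15.4 ] turn [ 0.0005 -0.0006  0.0679]
```

Emit:
carry_out(
  claw=[3.5,3.5,3.5,3.5,3.5,3.5,3.5,3.5,3.5,3.5,3.5,3.5,3.5,3.5,3.5,3.5,3.5,3.5,3.5,3.5],
  delta_pos=[
    [0,0,-0.5],
    [0,0,-1.5],
    [0,0,-2],
    [0,0,-2.2],
    [0,0,-2.2],
    [0,0,-2.2],
    [0,0,-2.2],
    [0,0,-1.6],
    [0,0,-1],
    [-0.6,0.6,0],
    [-1.4,1.3,0],
    [-2,1.9,0],
    [-2.2,2,0],
    [-2.2,2,0],
    [-2.2,2,0],
    [-2.2,2,0],
    [-2.2,2,0],
    [-1.8,1.7,0],
    [-1.2,1.2,0],
    [-0.6,0.6,0],
  ],
  angular=[
    [0,0,0],
    [0,0,0],
    [0,0,0],
    [0,0,0],
    [0,0,0],
    [0,0,0],
    [0,0,0],
    [0,0,0],
    [0,0,0.068],
    [0,0,0],
    [0,0,0],
    [0,0,0],
    [0,0,0],
    [0,0,0],
    [0,0,0],
    [0,0,0],
    [0,0,0],
    [0,0,0],
    [0,0,0],
    [0,0,0],
  ],
)

```text
clock: 10.25
position: [0.5671, -0.1193, 0.2089]
ee_rot: [2.681, 1.637, -0.003]
force: [-0.5, 0.5, -1.4]
width: 0.477
gripper_force: 19.9
```

```bash
python3 g.py 0.5675 -0.112 0.06 -0.473; python3 - <<'E'
from h import *
p=arm.get_image('wrist');save(p,'w2')
q=arm.get_image('top')
print(fit('wood_rack',[q],(.621,-.006),0,-.47))
E
```

```text
t 10.25 pos [ 0.5671 -0.1193  0.2089] w 4.38 gf 19.937395906308666 F [-0.5  0.5 -1.4] q [-0.31  0.41  0.6   1.75 -0.26  1.07 -0.1 ]
delta before turn cm [ 0.69 -0.28 14.89] after turn [ 0.67 -0.3  14.89] turn [-0.0009  0.0016 -0.0014]
(array([ 0.6212, -0.0025, -0.477 ]), np.float64(0.3), 1)
```

View pics/w2.png

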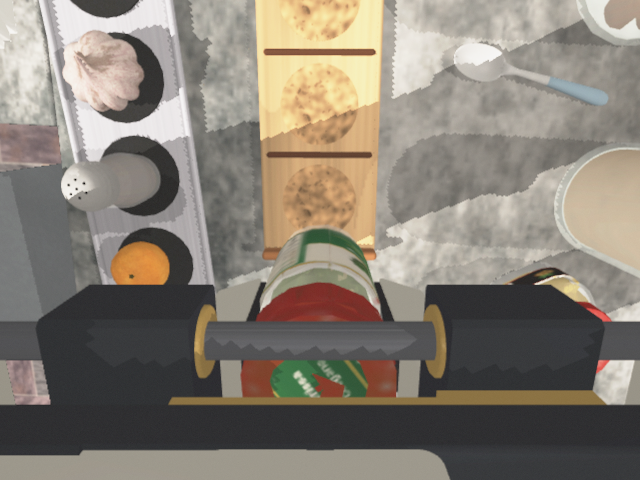

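The jar is held. The rack corks are centred at about (319,203), (320,104), and the dark strips are at (320,154) and (320,51). I'll check the places with this wrist calibration.

```bash
python3 - <<'E'
from h import *
p=arm.get_image('wrist')
h=cv2.cvtColor(p['frame'],cv2.COLOR_RGB2HSV)
for c,z in [((319,203),.012),((319.5,104),.012),((320,154.5),.015),((320,51.5),.015)]:
    print(c,atz(p,(c[0]/640,c[1]/480),z).round(4))
print(fit('wood_rack',[p],(.621,-.006),0,-.47))
# predicted pixels of places
for rx,ry,yw in [(.6215,-.006,-.475),(.6237,-.0039,-.4735)]:
    P=np.array([[rx-np.sin(yw)*t,ry+np.cos(yw)*t,.012] for t in(.04,-.04,-.12)]);print(proj(p,P).round(1).tolist())
E
```

```text
(319, 203) [ 0.5697 -0.1117  0.012 ]
(319.5, 104) [ 0.6075 -0.0386  0.012 ]
(320, 154.5) [ 0.5895 -0.0749  0.015 ]
(320, 51.5) [ 0.6257 -0.0038  0.015 ]
(array([ 0.6254, -0.0064, -0.4808]), np.float64(0.022), 1)
[[316.6, 1.5], [316.5, 109.9], [316.4, 205.6]]
[[317.8, -2.6], [317.8, 106.2], [317.7, 202.3]]
```

Emit:
carry_out(
  claw=[3.5,3.5,3.5,3.5,3.5,3.5,3.5,3.5,3.5,3.5,3.5,3.5,3.5,3.5,3.5],
  delta_pos=[
    [0.4,-0.1,0],
    [0.3,-0.1,0.8],
    [0,0,1.5],
    [0,0,2],
    [0,0,2],
    [0,0,2],
    [0,0,2],
    [0,0,1.6],
    [0,0,1.2],
    [0,0,0.8],
    [0,0,0.5],
    [0,0,0.3],
    [0,0,0.2],
    [0,0,0],
    [0,0,0],
  ],
  angular=[
    [0,0,0],
    [0,0,0],
    [0,0,0],
    [0,0,0],
    [0,0,0],
    [0,0,0],
    [0,0,0],
    [0,0,0],
    [0,0,0],
    [0,0,0],
    [0,0,0],
    [0,0,0],
    [0,0,0],
    [0,0,0],
    [0,0,0],
  ],
)

```text
clock: 12.0
position: [0.5694, -0.1096, 0.0611]
ee_rot: [2.68, 1.639, 0.001]
force: [0.1, -0.2, -1.4]
width: 0.475
gripper_force: 19.9
```

```bash
python3 g.py 0.5685 -0.112 0.059 -0.475
```

```text
t 12.0 pos [ 0.5694 -0.1096  0.0611] w 4.36 gf 19.93733540381072 F [ 0.1 -0.2 -1.4] q [-0.25  0.59  0.5   1.89 -0.39  0.76 -0.  ]
delta before turn cm [-0.26  0.03  0.21] after turn [-0.26  0.03  0.21] turn [ 0.0006 -0.0003  0.0018]
```

Emit:
carry_out(
  claw=[3.5,3.5,3.5,7,7,7,7,7,7,7,7,7,7,7,7,7,7,7],
  delta_pos=[
    [-0.2,0,0.1],
    [0,0,0.1],
    [0,0,0],
    [0,0,0],
    [0,0,0],
    [0,0,0],
    [0,0,0],
    [0,0,0],
    [0,0,-0.5],
    [0,0,-1],
    [0,0,-2],
    [0,0,-2.2],
    [0,0,-2.2],
    [0,0,-2.2],
    [0,0,-2.2],
    [0,0,-1.8],
    [0,0,-1],
    [0,0,-0.5],
  ],
  angular=[
    [0,0,0],
    [0,0,0],
    [0,0,0],
    [0,0,0],
    [0,0,0],
    [0,0,0],
    [0,0,0],
    [0,0,0],
    [0,0,0],
    [0,0,0],
    [0,0,0],
    [0,0,0],
    [0,0,0],
    [0,0,0],
    [0,0,0],
    [0,0,0],
    [0,0,0],
    [0,0,0],
  ],
)

```text
clock: 13.8
position: [0.5686, -0.1114, 0.216]
ee_rot: [2.68, 1.638, 0.002]
force: [-0.6, -0.3, 0.0]
width: 0.764
gripper_force: 0.0
```

```bash
python3 g.py 0.4695 0.053 0.21 -0.405;python3 g.py 0.5685 -0.112 0.21 -0.475; python3 - <<'E'
from h import *
p=arm.get_image('wrist');q=arm.get_image('scene')
for v in (p,q):
  for n,z in [('spice_jar',.012),('garlic',.009),('shaker',.009),('mandarin',.009)]:
    for r in arm.place_of(n,v)[:1]: print(n,round(r['conf'],2),atz(v,r['centre'],z).round(4))
E
```

```text
t 13.8 pos [ 0.5686 -0.1114  0.216 ] w 7.01 gf 0.0 F [-0.6 -0.3  0. ] q [-0.33  0.4   0.6   1.74 -0.26  1.08 -0.11]
delta before turn cm [ 10.12 -16.32   0.59] after turn [ 11.21 -15.59   0.6 ] turn [ 0.0015 -0.0008 -0.0682]
t 13.8 pos [ 0.5686 -0.1114  0.216 ] w 7.01 gf 0.0 F [-0.6 -0.3  0. ] q [-0.33  0.4   0.6   1.74 -0.26  1.08 -0.11]
delta before turn cm [-0.06  0.02  0.6 ] after turn [-0.06  0.02  0.6 ] turn [ 0.0014 -0.0008  0.0018]
spice_jar 0.96 [ 0.5698 -0.1117  0.012 ]
garlic 0.69 [0.468  0.0508 0.009 ]
shaker 0.9 [ 0.4441 -0.0255  0.009 ]
mandarin 0.65 [ 0.4072 -0.0916  0.009 ]
spice_jar 0.86 [ 0.5659 -0.1151  0.012 ]
garlic 0.63 [0.4697 0.064  0.009 ]
shaker 0.8 [ 0.4361 -0.0223  0.009 ]
mandarin 0.73 [ 0.4033 -0.0868  0.009 ]
```

Emit:
carry_out(
  claw=[7.2,7.2,7.2,7.2,7.2,7.2,7.2,7.2,7.2,7.2,7.2,7.2,7.2,7.2,7.2,7.2,7.2,7.2,7.2],
  delta_pos=[
    [0,0,0],
    [0.6,-0.8,0],
    [1.2,-1.6,0],
    [1.5,-2.1,0],
    [1.6,-2.2,0],
    [1.6,-2.2,0],
    [1.6,-2.2,0],
    [1.4,-2,0],
    [1.1,-1.6,0],
    [0.6,-0.9,0],
    [0,0,1],
    [0,0,2],
    [0,0,2.5],
    [0,0,2.5],
    [0,0,2],
    [0,0,1.5],
    [0,0,1.2],
    [0,0,0],
    [0,0,0],
  ],
  angular=[
    [0,0,-0.068],
    [0,0,0],
    [0,0,0],
    [0,0,0],
    [0,0,0],
    [0,0,0],
    [0,0,0],
    [0,0,0],
    [0,0,0],
    [0,0,0],
    [0,0,0],
    [0,0,0],
    [0,0,0],
    [0,0,0],
    [0,0,0],
    [0,0,0],
    [0,0,0],
    [0,0,0],
    [0,0,0],
  ],
)

```text
clock: 16.2
position: [0.4693, 0.0525, 0.0877]
ee_rot: [2.624, 1.728, -0.001]
force: [-0.2, 1.2, 0.5]
width: 0.78
gripper_force: 0.0
```

```bash
python3 g.py 0.4695 0.053 0.015 -0.405; python3 - <<'E'
from h import *
p=arm.get_image('wrist');save(p,'w3')
for n,z in [('garlic',.009)]:
    for r in arm.place_of(n,p)[:1]: print(n,round(r['conf'],2),np.array(r['centre'])*[640,480],atz(p,r['centre'],z).round(4))
print(proj(p,[[.4695,.053,.009],[.4695,.053,.066]]))
E
```

```text
t 16.2 pos [0.4693 0.0525 0.0877] w 7.16 gf 0.0 F [-0.2  1.2  0.5] q [-0.59  0.39  0.48  2.12 -0.28  0.68 -0.33]
delta before turn cm [0.05 0.   7.27] after turn [0.05 0.   7.27] turn [ 0.0001  0.0004 -0.0011]
[[318.49505565 246.4511109 ]
 [318.06796775 280.70630721]]
```

View pics/w3.png

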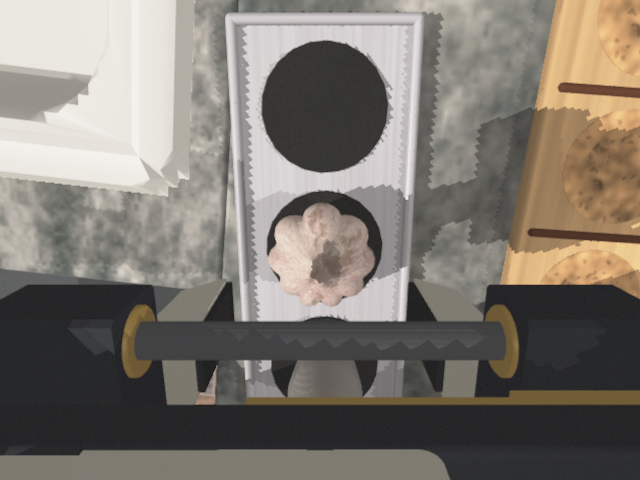

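The garlic bulb is centred at (322,254). That is about 2 mm from my target, so I'll shift slightly, descend and grip.

Emit:
carry_out(
  claw=[7.2,7.2,7.2,7.2,7.2,7.2,7.2,7.2,4.5,4.5,4.5,4.5,4.5,4.5],
  delta_pos=[
    [-0.2,0.2,0.6],
    [0,0,1.2],
    [0,0,1.7],
    [0,0,1.6],
    [0,0,1.2],
    [0,0,0.9],
    [0,0,0],
    [0,0,0],
    [0,0,0],
    [0,0,0],
    [0,0,0],
    [0,0,0],
    [0,0,0],
    [0,0,0],
  ],
  angular=[
    [0,0,0],
    [0,0,0],
    [0,0,0],
    [0,0,0],
    [0,0,0],
    [0,0,0],
    [0,0,0],
    [0,0,0],
    [0,0,0],
    [0,0,0],
    [0,0,0],
    [0,0,0],
    [0,0,0],
    [0,0,0],
  ],
)

```text
clock: 17.7
position: [0.4705, 0.0506, 0.0161]
ee_rot: [2.623, 1.729, 0.002]
force: [-0.2, 0.0, 6.3]
width: 0.609
gripper_force: 20.0
```

```bash
python3 g.py 0.6047 -0.0406 0.10 -0.475
```

```text
t 17.7 pos [0.4705 0.0506 0.0161] w 5.59 gf 20.000607617512287 F [-0.2  0.   6.3] q [-0.51  0.52  0.38  2.17 -0.39  0.51 -0.23]
delta before turn cm [-3.09 15.93 -8.38] after turn [-1.98 16.1  -8.39] turn [ 0.0007 -0.0007  0.07  ]
```

I took the along-row sign the wrong way: tool +x is the row's +y. I'll reopen and re-centre before lifting.

Emit:
carry_out(
  claw=[7.2,7.2,7.2,7.2,7.2,7.2,7.2,7.2,7.2,7.2,7.2,7.2,7.2,7.2],
  delta_pos=[
    [0,0,0],
    [0,0,0],
    [0,0,0],
    [0,0,0],
    [0.2,0,-1],
    [0.2,0,-2],
    [0,0,-2],
    [0,0,-1.5],
    [0,0,-0.6],
    [0,0,0],
    [0,0,0],
    [0,0,0],
    [0,0,0],
    [0,0,0],
  ],
  angular=[
    [0,0,0],
    [0,0,0],
    [0,0,0],
    [0,0,0],
    [0,0,0],
    [0,0,0],
    [0,0,0],
    [0,0,0],
    [0,0,0],
    [0,0,0],
    [0,0,0],
    [0,0,0],
    [0,0,0],
    [0,0,0],
  ],
)

```text
clock: 19.1
position: [0.4714, 0.054, 0.0863]
ee_rot: [-2.623, -1.729, 0.001]
force: [0.1, -0.7, 0.2]
width: 0.779
gripper_force: 0.0
```

```bash
python3 g.py 0.4695 0.0545 0.015 -0.405; python3 - <<'E'
from h import *
p=arm.get_image('wrist');save(p,'w4')
m=arm.trace('garlic',p)
for r in m[:2]:
    b=np.argwhere(r['region']);print(r['conf'],b.min(0),b.max(0),[atz(p,(b[:,1].min()/1280+b[:,1].max()/1280,b[:,0].min()/960+b[:,0].max()/960),.031)])
E
```

```text
t 19.1 pos [0.4714 0.054  0.0863] w 7.15 gf 0.0 F [ 0.1 -0.7  0.2] q [-0.6   0.4   0.48  2.12 -0.29  0.68 -0.33]
delta before turn cm [-0.03 -0.19  7.13] after turn [-0.03 -0.19  7.13] turn [-0.0006  0.0007 -0.0002]
0.79 [208 267] [312 373] [array([0.47207147, 0.05335453, 0.031     ])]
```

View pics/w4.png

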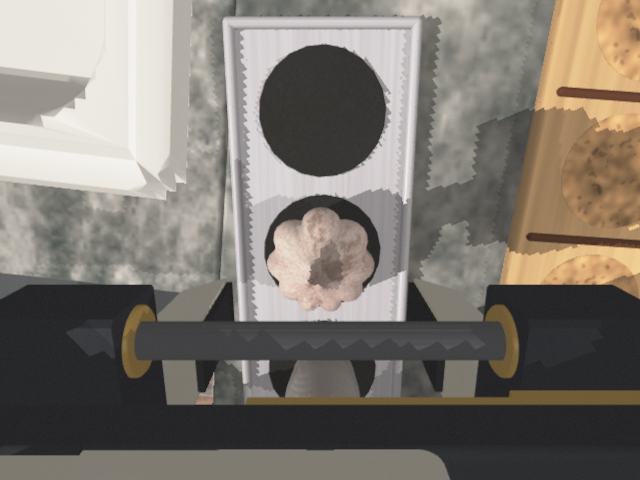

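The garlic stands upright at (320,260), directly under the tool. I'll grip it.

Emit:
carry_out(
  claw=[7.2,7.2,7.2,7.2,7.2,7.2,7.2,4.5,4.5,4.5,4.5,4.5,4.5],
  delta_pos=[
    [0,0,0.6],
    [0,0,1.2],
    [0,0,1.7],
    [0,0,1.6],
    [0,0,1.2],
    [0,0,0.8],
    [0,0,0],
    [0,0,0],
    [0,0,0],
    [0,0,0],
    [0,0,0],
    [0,0,0],
    [0,0,0],
  ],
  angular=[
    [0,0,0],
    [0,0,0],
    [0,0,0],
    [0,0,0],
    [0,0,0],
    [0,0,0],
    [0,0,0],
    [0,0,0],
    [0,0,0],
    [0,0,0],
    [0,0,0],
    [0,0,0],
    [0,0,0],
  ],
)

```text
clock: 20.5
position: [0.4721, 0.0543, 0.0161]
ee_rot: [2.623, 1.729, 0.002]
force: [-0.1, -0.6, 5.1]
width: 0.609
gripper_force: 20.0
```

```bash
python3 g.py 0.6047 -0.0406 0.12 -0.475
```

```text
t 20.5 pos [0.4721 0.0543 0.0161] w 5.59 gf 20.000693563124514 F [-0.1 -0.6  5.1] q [-0.52  0.52  0.39  2.17 -0.39  0.52 -0.24]
delta before turn cm [ -3.49  15.93 -10.38] after turn [ -2.38  16.13 -10.39] turn [ 0.0007 -0.0007  0.0699]
```

Emit:
carry_out(
  claw=[4.5,4.5,4.5,4.5,4.5,4.5,4.5,4.5,4.5,4.5,4.5,4.5,4.5,4.5,4.5,4.5,4.5,4.5,4.5,4.5],
  delta_pos=[
    [0,0,-0.4],
    [0,0,-1],
    [0,0,-1.8],
    [0,0,-2.2],
    [0,0,-2.2],
    [0,0,-1.8],
    [0,0,-1],
    [0,0,0],
    [-0.1,0.6,0],
    [-0.2,1.2,0],
    [-0.3,2,0],
    [-0.3,2.3,0],
    [-0.3,2.3,0],
    [-0.3,2.3,0],
    [-0.3,2.1,0],
    [-0.3,1.7,0],
    [-0.2,1,0],
    [-0.1,0.6,0],
    [0,0,0],
    [0,0,0],
  ],
  angular=[
    [0,0,0],
    [0,0,0],
    [0,0,0],
    [0,0,0],
    [0,0,0],
    [0,0,0],
    [0,0,0],
    [0,0,0.07],
    [0,0,0],
    [0,0,0],
    [0,0,0],
    [0,0,0],
    [0,0,0],
    [0,0,0],
    [0,0,0],
    [0,0,0],
    [0,0,0],
    [0,0,0],
    [0,0,0],
    [0,0,0],
  ],
)

```text
clock: 22.5
position: [0.6034, -0.0404, 0.1195]
ee_rot: [-2.681, -1.637, 0.001]
force: [0.6, -0.0, -0.6]
width: 0.608
gripper_force: 20.0
```

```bash
python3 g.py 0.6050 -0.0405 0.02 -0.475; python3 - <<'E'
from h import *
p=arm.get_image('wrist');save(p,'w5')
E
```

```text
t 22.5 pos [ 0.6034 -0.0404  0.1195] w 5.58 gf 19.999985334570738 F [ 0.6 -0.  -0.6] q [-0.37  0.54  0.52  1.78 -0.33  0.91 -0.19]
delta before turn cm [0.06 0.16 9.95] after turn [0.06 0.15 9.95] turn [-0.0009 -0.      0.0005]
```

View pics/w5.png

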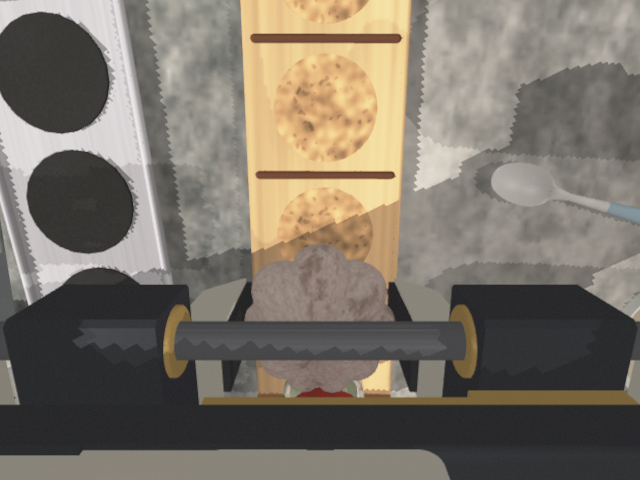

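The garlic is held upright over its cork, with the cork column at x≈325 against the tool's midline at 320. I'll lower it with a +2 mm correction.

Emit:
carry_out(
  claw=[4.5,4.5,4.5,4.5,4.5,4.5,4.5,4.5,4.5,4.5,4.5,7.2,7.2,7.2,7.2,7.2,7.2],
  delta_pos=[
    [0.1,0.2,0.5],
    [0,0,1.2],
    [0,0,2],
    [0,0,2],
    [0,0,1.8],
    [0,0,1.2],
    [0,0,0.7],
    [0,0,0.4],
    [0,0,0.2],
    [0,0,0],
    [0,0,0],
    [0,0,0],
    [0,0,0],
    [0,0,0],
    [0,0,0],
    [0,0,0],
    [0,0,0],
  ],
  angular=[
    [0,0,0],
    [0,0,0],
    [0,0,0],
    [0,0,0],
    [0,0,0],
    [0,0,0],
    [0,0,0],
    [0,0,0],
    [0,0,0],
    [0,0,0],
    [0,0,0],
    [0,0,0],
    [0,0,0],
    [0,0,0],
    [0,0,0],
    [0,0,0],
    [0,0,0],
  ],
)

```text
clock: 24.25
position: [0.6061, -0.0408, 0.0197]
ee_rot: [-2.682, -1.636, -0.0]
force: [-0.3, 0.2, 0.5]
width: 0.783
gripper_force: 0.0
```

Emit:
carry_out(
  claw=[7.2,7.2,7.2,7.2,7.2,7.2,7.2,7.2,7.2,7.2,7.2,7.2],
  delta_pos=[
    [0,0,-0.5],
    [0,0,-1],
    [0,0,-1.8],
    [0,0,-2.2],
    [0,0,-2.2],
    [0,0,-2.2],
    [0,0,-2.2],
    [0,0,-2.2],
    [0,0,-1.8],
    [0,0,-1],
    [0,0,0],
    [0,0,0],
  ],
  angular=[
    [0,0,0],
    [0,0,0],
    [0,0,0],
    [0,0,0],
    [0,0,0],
    [0,0,0],
    [0,0,0],
    [0,0,0],
    [0,0,0],
    [0,0,0],
    [0,0,0],
    [0,0,0],
  ],
)

```text
clock: 25.45
position: [0.6058, -0.0407, 0.1904]
ee_rot: [-2.681, -1.636, 0.0]
force: [0.2, -0.4, -0.8]
width: 0.784
gripper_force: 0.0
```

```bash
python3 g.py 0.442 -0.0245 0.19 -0.405; python3 - <<'E'
from h import *
p=arm.get_image('wrist');save(p,'w6')
for n,z in [('spice_jar',.012),('garlic',.012),('shaker',.009),('mandarin',.009)]:
    for r in arm.place_of(n,p)[:1]: print(n,round(r['conf'],2),atz(p,r['centre'],z).round(4))
E
```

```text
t 25.45 pos [ 0.6058 -0.0407  0.1904] w 7.2 gf 0.0 F [ 0.2 -0.4 -0.8] q [-0.4   0.47  0.56  1.7  -0.28  1.05 -0.23]
delta before turn cm [ -6.05 -15.31   0.04] after turn [ -4.96 -15.69   0.04] turn [-0.0004 -0.     -0.07  ]
spice_jar 0.61 [ 0.5687 -0.107   0.012 ]
garlic 0.68 [0.5073 0.1225 0.012 ]
shaker 0.64 [ 0.4406 -0.0257  0.009 ]
```

View pics/w6.png

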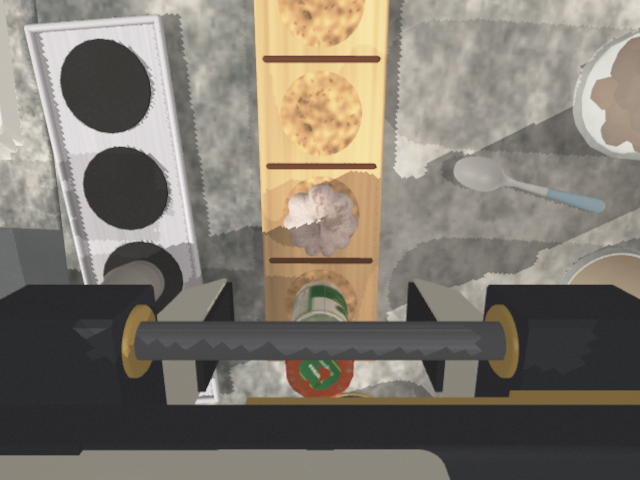

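The garlic stands upright on its cork at (320,218), and the jar is fine next to it. The shaker is next.

Emit:
carry_out(
  claw=[7,7,7,7,7,7,7,7,7,7,7,7,7,7,7,7,7],
  delta_pos=[
    [0,0,0],
    [-0.2,-0.7,0],
    [-0.4,-1.4,0],
    [-0.7,-2.1,0],
    [-0.7,-2.2,0],
    [-0.7,-2.2,0],
    [-0.7,-2.2,0],
    [-0.6,-2,0],
    [-0.5,-1.6,0],
    [-0.3,-0.9,0],
    [-0.2,-0.4,0.8],
    [0,0,1.6],
    [0,0,1.8],
    [0,0,1.5],
    [0,0,0.8],
    [0,0,0],
    [0,0,0],
  ],
  angular=[
    [0,0,-0.07],
    [0,0,0],
    [0,0,0],
    [0,0,0],
    [0,0,0],
    [0,0,0],
    [0,0,0],
    [0,0,0],
    [0,0,0],
    [0,0,0],
    [0,0,0],
    [0,0,0],
    [0,0,0],
    [0,0,0],
    [0,0,0],
    [0,0,0],
    [0,0,0],
  ],
)

```text
clock: 27.4
position: [0.4424, -0.0251, 0.1258]
ee_rot: [2.623, 1.728, -0.0]
force: [-0.5, -1.0, -0.2]
width: 0.764
gripper_force: 0.0
```

```bash
python3 g.py 0.442 -0.0245 0.04 -0.405; python3 - <<'E'
from h import *
p=arm.get_image('wrist');save(p,'w7')
for n,z in [('shaker',.009),('mandarin',.009)]:
    for r in arm.place_of(n,p)[:1]: print(n,round(r['conf'],2),atz(p,r['centre'],z).round(4))
    print(fit(n,[p],(.442,-.0245),.009))
E
```

```text
t 27.4 pos [ 0.4424 -0.0251  0.1258] w 7.02 gf 0.0 F [-0.5 -1.  -0.2] q [-0.5   0.29  0.54  2.16 -0.21  0.75 -0.23]
delta before turn cm [ 0.04 -0.07  8.58] after turn [ 0.04 -0.06  8.58] turn [ 0.0002  0.0002 -0.0006]
shaker 0.83 [ 0.4393 -0.0261  0.009 ]
(array([ 0.4424, -0.0165]), np.float64(0.238), 1)
mandarin 0.56 [ 0.4071 -0.0932  0.009 ]
(array([ 0.442 , -0.0245]), np.float64(1.0), 1)
```

View pics/w7.png

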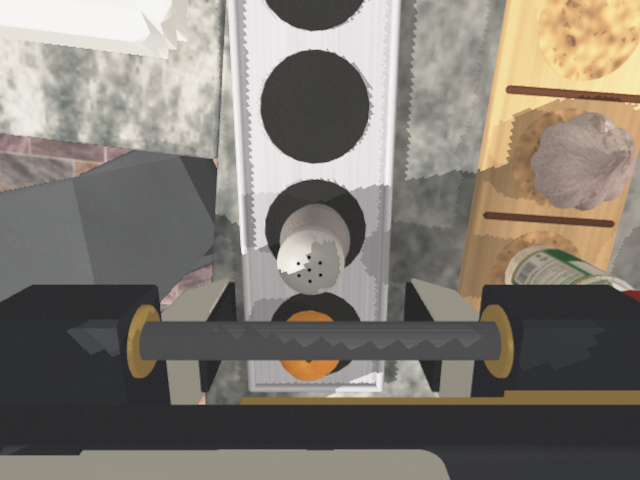

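The shaker stands with its top at about (311,264) and the mandarin is behind it at (310,345). I'll check the shaker's position from its top.

```bash
python3 - <<'E'
from h import *
p=arm.get_image('wrist')
for z in (.092,.099): print(atz(p,(311/640,266/480),z))
print(proj(p,[[.4424,-.0251,z] for z in(.009,.045,.097)]))
r=arm.trace('shaker',p)[0]['region'];b=np.argwhere(r);print(b.min(0),b.max(0))
for k in (210,220,260): print(k,np.flatnonzero(r[k])[[0,-1]])
E
```

```text
[ 0.44066354 -0.02026442  0.092     ]
[ 0.44174974 -0.01811911  0.099     ]
[[318.53369722 232.11089828]
 [318.37713759 246.6911567 ]
 [318.05469178 276.72024697]]
[246 504] [301 639]Traceback (most recent call last):
  File "<stdin>", line 6, in <module>
IndexError: index 0 is out of bounds for axis 0 with size 0
```

Emit:
carry_out(
  claw=[7,7,7,7,7,7,7,7,7,3.5,3.5,3.5,3.5,3.5,3.5,3.5],
  delta_pos=[
    [0.3,-0.2,0],
    [0,0,0.6],
    [0,0,1.4],
    [0,0,2],
    [0,0,2],
    [0,0,1.5],
    [0,0,1.1],
    [0,0,0],
    [0,0,0],
    [0,0,0],
    [0,0,0],
    [0,0,0],
    [0,0,0],
    [0,0,0],
    [0,0,0],
    [0,0,0],
  ],
  angular=[
    [0,0,0],
    [0,0,0],
    [0,0,0],
    [0,0,0],
    [0,0,0],
    [0,0,0],
    [0,0,0],
    [0,0,0],
    [0,0,0],
    [0,0,0],
    [0,0,0],
    [0,0,0],
    [0,0,0],
    [0,0,0],
    [0,0,0],
    [0,0,0],
  ],
)

```text
clock: 29.35
position: [0.4415, -0.0212, 0.0399]
ee_rot: [-2.623, -1.729, -0.001]
force: [-1.7, 1.8, 5.6]
width: 0.436
gripper_force: 20.1
```

```bash
python3 g.py 0.642 0.0305 0.15 -0.475
```

```text
t 29.35 pos [ 0.4415 -0.0212  0.0399] w 4.0 gf 20.140037463133922 F [-1.7  1.8  5.6] q [-0.4   0.44  0.43  2.23 -0.36  0.53 -0.1 ]
delta before turn cm [ 12.65  16.39 -11.  ] after turn [ 13.76  15.47 -11.01] turn [-0.     -0.0004  0.0701]
```

Emit:
carry_out(
  claw=[3.5,3.5,3.5,3.5,3.5,3.5,3.5,3.5,3.5,3.5,3.5,3.5,3.5,3.5,3.5,3.5,3.5,3.5,3.5,3.5],
  delta_pos=[
    [0,0,-0.5],
    [0,0,-1.2],
    [0,0,-2],
    [0,0,-2.2],
    [0,0,-2.2],
    [0,0,-1.8],
    [0,0,-1.1],
    [0,0,0],
    [0.5,0.6,0],
    [1.1,1.2,0],
    [1.7,1.9,0],
    [1.9,2.1,0],
    [1.9,2.1,0],
    [1.9,2.1,0],
    [1.7,2,0],
    [1.4,1.6,0],
    [1.1,1.2,0],
    [0.6,0.7,0],
    [0,0,0],
    [0,0,0],
  ],
  angular=[
    [0,0,0],
    [0,0,0],
    [0,0,0],
    [0,0,0],
    [0,0,0],
    [0,0,0],
    [0,0,0],
    [0,0,0.07],
    [0,0,0],
    [0,0,0],
    [0,0,0],
    [0,0,0],
    [0,0,0],
    [0,0,0],
    [0,0,0],
    [0,0,0],
    [0,0,0],
    [0,0,0],
    [0,0,0],
    [0,0,0],
  ],
)

```text
clock: 31.35
position: [0.6417, 0.0301, 0.1492]
ee_rot: [-2.681, -1.636, 0.002]
force: [-0.7, -0.0, -0.9]
width: 0.436
gripper_force: 19.9
```

```bash
python3 g.py 0.642 0.0305 0.043 -0.475; python3 - <<'E'
from h import *
p=arm.get_image('wrist');s=arm.get_image('scene')
save(p,'w8');f=s['frame'][130:330,200:440];cv2.imwrite('pics/c8.png',np.hstack([cv2.resize(f,(480,400))[:,:,::-1],cv2.resize(p['frame'],(320,240))[:,:,::-1].repeat(1,0) if 0 else cv2.copyMakeBorder(cv2.resize(p['frame'],(320,240))[:,:,::-1],0,160,0,0,0)]))
E
```

```text
t 31.35 pos [0.6417 0.0301 0.1492] w 4.01 gf 19.90622855941183 F [-0.7 -0.  -0.9] q [-0.47  0.57  0.53  1.65 -0.32  1.01 -0.32]
delta before turn cm [ 0.06  0.02 10.62] after turn [5.000e-02 1.000e-02 1.062e+01] turn [-0.001   0.0009  0.0002]
```

View pics/c8.png

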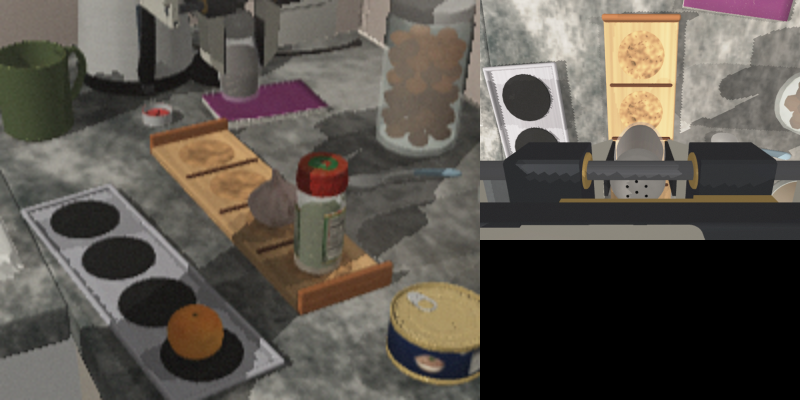

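The shaker is held upright. The jar and garlic stand in the rack, and only the mandarin is left in the tray. I'll lower the shaker, release and lift.

Emit:
carry_out(
  claw=[3.5,3.5,3.5,3.5,3.5,3.5,3.5,3.5,3.5,3.5,3.5,3.5,7,7,7,7,7,7],
  delta_pos=[
    [0.1,0.1,0.6],
    [0,0,1.4],
    [0,0,2],
    [0,0,2],
    [0,0,1.8],
    [0,0,1.2],
    [0,0,0.8],
    [0,0,0.4],
    [0,0,0.2],
    [0,0,0.1],
    [0,0,0],
    [0,0,0],
    [0,0,0],
    [0,0,0],
    [0,0,0],
    [0,0,0],
    [0,0,0],
    [0,0,0],
  ],
  angular=[
    [0,0,0],
    [0,0,0],
    [0,0,0],
    [0,0,0],
    [0,0,0],
    [0,0,0],
    [0,0,0],
    [0,0,0],
    [0,0,0],
    [0,0,0],
    [0,0,0],
    [0,0,0],
    [0,0,0],
    [0,0,0],
    [0,0,0],
    [0,0,0],
    [0,0,0],
    [0,0,0],
  ],
)

```text
clock: 33.25
position: [0.6438, 0.0309, 0.0447]
ee_rot: [-2.682, -1.636, -0.0]
force: [0.6, -0.2, -0.3]
width: 0.761
gripper_force: 0.0
```

Emit:
carry_out(
  claw=[7,7,7,7,7,7,7,7,7,7,7,7],
  delta_pos=[
    [0,0,-0.5],
    [0,0,-1],
    [0,0,-1.8],
    [0,0,-2.2],
    [0,0,-2.2],
    [0,0,-2.2],
    [0,0,-2.2],
    [0,0,-1.8],
    [0,0,-1],
    [0,0,-0.5],
    [0,0,0],
    [0,0,0],
  ],
  angular=[
    [0,0,0],
    [0,0,0],
    [0,0,0],
    [0,0,0],
    [0,0,0],
    [0,0,0],
    [0,0,0],
    [0,0,0],
    [0,0,0],
    [0,0,0],
    [0,0,0],
    [0,0,0],
  ],
)

```text
clock: 34.45
position: [0.6433, 0.0309, 0.198]
ee_rot: [-2.681, -1.636, 0.002]
force: [-1.0, 0.3, -0.0]
width: 0.766
gripper_force: 0.0
```

```bash
python3 g.py 0.406 -0.092 0.18 -0.405; python3 - <<'E'
from h import *
p=arm.get_image('wrist');save(p,'w9')
for n,z in [('spice_jar',.012),('garlic',.012),('shaker',.012)]:
    for r in arm.place_of(n,p)[:1]: print(n,round(r['conf'],2),atz(p,r['centre'],z).round(4))
E
```

```text
t 34.45 pos [0.6433 0.0309 0.198 ] w 7.04 gf 0.0 F [-1.   0.3 -0. ] q [-0.49  0.53  0.55  1.59 -0.3   1.11 -0.34]
delta before turn cm [-21.79 -15.48   1.82] after turn [-20.65 -16.97   1.8 ] turn [-0.001   0.0006 -0.0701]
spice_jar 0.81 [ 0.5684 -0.1098  0.012 ]
garlic 0.7 [ 0.6017 -0.0461  0.012 ]
shaker 0.9 [0.6444 0.0252 0.012 ]
```

View pics/w9.png

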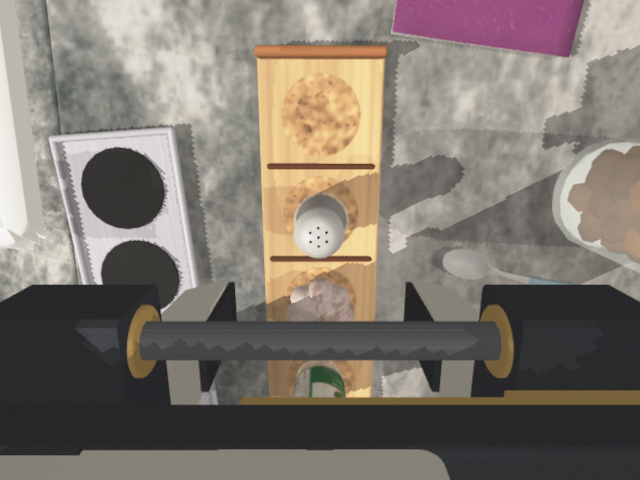

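The shaker stands on its cork at (320,215). The mandarin is the last one.

Emit:
carry_out(
  claw=[7,7,7,7,7,7,7,7,7,7,7,7,7,7,7,7,7,7,7,7],
  delta_pos=[
    [0,0,0],
    [-0.7,-0.6,0],
    [-1.3,-1.1,0],
    [-1.9,-1.6,0],
    [-2.1,-1.7,0],
    [-2.1,-1.7,0],
    [-2.1,-1.7,0],
    [-2.1,-1.7,0],
    [-2.1,-1.7,0],
    [-2.1,-1.7,0],
    [-1.9,-1.6,0],
    [-1.5,-1.2,0],
    [-0.8,-0.7,0],
    [0,0,1],
    [0,0,2],
    [0,0,2.4],
    [0,0,2.4],
    [0,0,2],
    [0,0,1.2],
    [0,0,0],
  ],
  angular=[
    [0,0,-0.07],
    [0,0,0],
    [0,0,0],
    [0,0,0],
    [0,0,0],
    [0,0,0],
    [0,0,0],
    [0,0,0],
    [0,0,0],
    [0,0,0],
    [0,0,0],
    [0,0,0],
    [0,0,0],
    [0,0,0],
    [0,0,0],
    [0,0,0],
    [0,0,0],
    [0,0,0],
    [0,0,0],
    [0,0,0],
  ],
)

```text
clock: 36.65
position: [0.4053, -0.0921, 0.0868]
ee_rot: [-2.622, -1.728, 0.005]
force: [-0.1, -0.2, 1.2]
width: 0.762
gripper_force: 0.0
```

```bash
python3 g.py 0.406 -0.092 0.015 -0.405; python3 - <<'E'
from h import *
p=arm.get_image('wrist');save(p,'w10')
for r in arm.place_of('mandarin',p)[:1]: print(r['conf'],atz(p,r['centre'],.009).round(4))
for r in arm.trace('mandarin',p)[:1]:
    b=np.argwhere(r['region']);c=(b.min(0)+b.max(0))/2;print(r['conf'],b.min(0),b.max(0),atz(p,(c[1]/640,c[0]/480),.029).round(4))
E
```

```text
t 36.65 pos [ 0.4053 -0.0921  0.0868] w 7.0 gf 0.0 F [-0.1 -0.2  1.2] q [-0.34  0.32  0.55  2.25 -0.28  0.63  0.01]
delta before turn cm [0.05 0.08 7.18] after turn [0.03 0.06 7.18] turn [-0.0028  0.0021 -0.0002]
0.95 [ 0.4064 -0.0918  0.009 ]
```

View pics/w10.png

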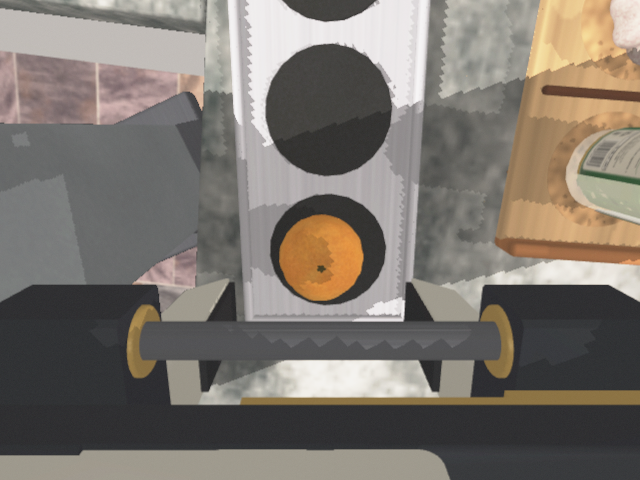

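The mandarin is centred under the tool at (321,257). I'll narrow the opening to clear the rim, descend and grip.

Emit:
carry_out(
  claw=[6.3,6.3,6.3,6.3,6.3,6.3,6.3,6.3,3.5,3.5,3.5,3.5,3.5,3.5,3.5],
  delta_pos=[
    [0,0.1,0],
    [0,0,0.8],
    [0,0,1.6],
    [0,0,1.9],
    [0,0,1.5],
    [0,0,1],
    [0,0,0.5],
    [0,0,0],
    [0,0,0],
    [0,0,0],
    [0,0,0],
    [0,0,0],
    [0,0,0],
    [0,0,0],
    [0,0,0],
  ],
  angular=[
    [0,0,0],
    [0,0,0],
    [0,0,0],
    [0,0,0],
    [0,0,0],
    [0,0,0],
    [0,0,0],
    [0,0,0],
    [0,0,0],
    [0,0,0],
    [0,0,0],
    [0,0,0],
    [0,0,0],
    [0,0,0],
    [0,0,0],
  ],
  force=15,
)

```text
clock: 38.3
position: [0.4073, -0.0928, 0.0161]
ee_rot: [2.623, 1.729, 0.001]
force: [-1.4, -0.0, 7.1]
width: 0.476
gripper_force: 15.0
```

```bash
python3 g.py 0.6785 0.102 0.16 -0.475
```

```text
t 38.3 pos [ 0.4073 -0.0928  0.0161] w 4.37 gf 15.00051124021411 F [-1.4 -0.   7.1] q [-0.22  0.47  0.41  2.3  -0.44  0.44  0.15]
delta before turn cm [ 28.59  17.27 -14.36] after turn [ 29.72  15.21 -14.39] turn [ 0.0008 -0.0005  0.07  ]
```

Emit:
carry_out(
  claw=[3.5,3.5,3.5,3.5,3.5,3.5,3.5,3.5,3.5,3.5,3.5,3.5,3.5,3.5,3.5,3.5,3.5,3.5,3.5,3.5],
  delta_pos=[
    [0,0,-0.4],
    [0,0,-1.2],
    [0,0,-2],
    [0,0,-2.4],
    [0,0,-2.6],
    [0,0,-2.6],
    [0,0,-2],
    [0,0,-1.2],
    [0,0,0],
    [0.8,0.4,0],
    [1.6,0.8,0],
    [2.4,1.2,0],
    [2.4,1.2,0],
    [2.4,1.2,0],
    [2.4,1.2,0],
    [2.4,1.2,0],
    [2.4,1.2,0],
    [2.4,1.2,0],
    [2.4,1.2,0],
    [2.4,1.2,0],
  ],
  angular=[
    [0,0,0],
    [0,0,0],
    [0,0,0],
    [0,0,0],
    [0,0,0],
    [0,0,0],
    [0,0,0],
    [0,0,0],
    [0,0,0.07],
    [0,0,0],
    [0,0,0],
    [0,0,0],
    [0,0,0],
    [0,0,0],
    [0,0,0],
    [0,0,0],
    [0,0,0],
    [0,0,0],
    [0,0,0],
    [0,0,0],
  ],
)

```text
clock: 40.3
position: [0.6246, 0.0682, 0.1585]
ee_rot: [-2.679, -1.64, 0.002]
force: [-1.0, 0.5, -0.1]
width: 0.48
gripper_force: 15.0
```

Emit:
carry_out(
  claw=[3.5,3.5,3.5,3.5,3.5,3.5,3.5],
  delta_pos=[
    [2.2,1.2,0],
    [1.8,1,0],
    [1.2,0.7,0],
    [0.5,0.3,0],
    [0,0,0],
    [0,0,0],
    [0,0,0],
  ],
  angular=[
    [0,0,0],
    [0,0,0],
    [0,0,0],
    [0,0,0],
    [0,0,0],
    [0,0,0],
    [0,0,0],
  ],
)

```text
clock: 41.0
position: [0.6774, 0.1013, 0.1597]
ee_rot: [-2.682, -1.636, 0.001]
force: [-0.6, 0.2, 0.0]
width: 0.474
gripper_force: 15.0
```

```bash
python3 g.py 0.6785 0.102 0.0195 -0.475; python3 - <<'E'
from h import *
p=arm.get_image('wrist');save(p,'w11')
E
```

```text
t 41.0 pos [0.6774 0.1013 0.1597] w 4.35 gf 14.99998027458787 F [-0.6  0.2  0. ] q [-0.56  0.63  0.54  1.52 -0.35  1.09 -0.41]
delta before turn cm [ 0.12  0.07 14.02] after turn [ 0.11  0.07 14.02] turn [-0.0004  0.0003 -0.0006]
```

View pics/w11.png

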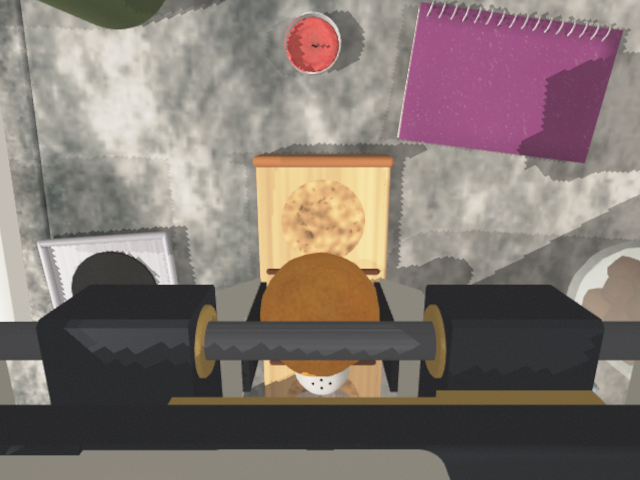

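The mandarin is held and its cork is visible at (323,220), aligned with the tool. I'll lower it, release and lift clear.

Emit:
carry_out(
  claw=[3.5,3.5,3.5,3.5,3.5,3.5,3.5,3.5,3.5,3.5,3.5,3.5,3.5,6.3,6.3,6.3,6.3,6.3,6.3],
  delta_pos=[
    [0.1,0.1,0.6],
    [0,0,1.4],
    [0,0,2.2],
    [0,0,2.4],
    [0,0,2.4],
    [0,0,1.9],
    [0,0,1.3],
    [0,0,0.8],
    [0,0,0.5],
    [0,0,0.3],
    [0,0,0.2],
    [0,0,0],
    [0,0,0],
    [0,0,0],
    [0,0,0],
    [0,0,0],
    [0,0,0],
    [0,0,0],
    [0,0,0],
  ],
  angular=[
    [0,0,0],
    [0,0,0],
    [0,0,0],
    [0,0,0],
    [0,0,0],
    [0,0,0],
    [0,0,0],
    [0,0,0],
    [0,0,0],
    [0,0,0],
    [0,0,0],
    [0,0,0],
    [0,0,0],
    [0,0,0],
    [0,0,0],
    [0,0,0],
    [0,0,0],
    [0,0,0],
    [0,0,0],
  ],
)

```text
clock: 42.95
position: [0.6792, 0.1022, 0.0197]
ee_rot: [-2.682, -1.636, -0.0]
force: [0.3, -0.1, -0.6]
width: 0.685
gripper_force: 0.0
```

Emit:
carry_out(
  claw=[6.3,6.3,6.3,6.3,6.3,6.3,6.3,6.3,6.3,6.3,6.3,6.3,6.3,6.3,6.3,6.3,6.3,6.3],
  delta_pos=[
    [0,0,-0.5],
    [0,0,-1],
    [0,0,-1.8],
    [0,0,-2.2],
    [0,0,-2.4],
    [0,0,-2.4],
    [0,0,-2.4],
    [0,0,-2.4],
    [0,0,-2],
    [0,0,-1.2],
    [-0.5,-1,0],
    [-0.5,-2,0],
    [-1,-2.4,0],
    [-1,-2.4,0],
    [-1,-2.4,0],
    [-0.5,-1.2,0],
    [0,0,0],
    [0,0,0],
  ],
  angular=[
    [0,0,0],
    [0,0,0],
    [0,0,0],
    [0,0,0],
    [0,0,0],
    [0,0,0],
    [0,0,0],
    [0,0,0],
    [0,0,0],
    [0,0,0],
    [0,0,0],
    [0,0,0],
    [0,0,0],
    [0,0,0],
    [0,0,0],
    [0,0,0],
    [0,0,0],
    [0,0,0],
  ],
)

```text
clock: 44.75
position: [0.5577, 0.1145, 0.2031]
ee_rot: [2.682, 1.637, 0.001]
force: [0.5, 0.2, 0.0]
width: 0.683
gripper_force: 0.0
```

```bash
python3 - <<'E'
from h import *
ps=[arm.get_image(v) for v in('scene','top')]
c,s=np.cos(-.475),np.sin(-.475)
for p in ps:
  for n,t in [('spice_jar',-.12),('garlic',-.04),('shaker',.04),('mandarin',.12)]:
    for r in arm.place_of(n,p)[:1]:
        w=atz(p,r['centre'],.012)[:2]-[.6235,-.005];print(n,round(r['conf'],2),'rack x,y',(np.array([[c,s],[-s,c]])@w).round(4))
f=ps[0]['frame'][150:300,230:430];g=ps[1]['frame'][90:290,190:460]
cv2.imwrite('pics/end.png',np.hstack([cv2.resize(f,(400,300)),cv2.resize(g,(400,300))])[:,:,::-1])
E
```

```text
spice_jar 0.95 rack x,y [-0.0063 -0.1191]
garlic 0.91 rack x,y [-0.0051 -0.0306]
shaker 0.96 rack x,y [0.0109 0.0483]
mandarin 0.73 rack x,y [-0.003   0.1216]
spice_jar 0.57 rack x,y [-0.0018 -0.1166]
shaker 0.76 rack x,y [0.0053 0.0395]
```

View pics/end.png

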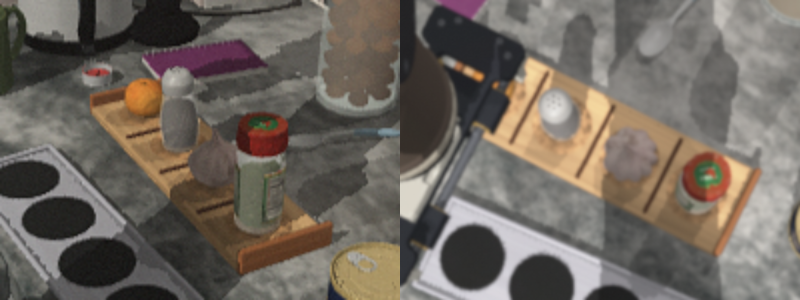

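The last picture shows all four things upright on their own corks in mirrored order, with the gripper clear. The measured offsets from the place centres are within about 11 mm.

```bash
python3 -c "
from cell import arm
print(arm.sign_off())"
```

```text
the job is handed in; nothing more can be done
None
```

The job is handed in at about 45 s of the 88 s allowed: jar, garlic, shaker and mandarin stand upright in the rack in mirrored order, each measured within 11 mm of its place's middle; the sign-off returned no verdict.

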